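# Run the serviced feed pump back in and re-pin its slide carriage

### The job

The feed pump has been serviced and stands pinned in the pulled-out service position on its slide rails. Pull the T-handled detent pin up out of the service hole, slide the pump carriage along to its running position, and push the pin down through the carriage lug and the running hole until its balls snap through and its collar sits flush on the lug, then let go. The running hole plate is bolted through slots and never sits in quite the same place, so feel for its hole with light pressure and never ram the pin against the metal; leave the things standing around it where they are.

Things in the scene. Friction and masses are not known exactly. Their poses are not given: they have to be found in the camera images.
- mount: Slide mount fixed to the white sole: two aluminium rails 440 mm long (local y), 18 wide, 32 high, 76 apart, joined by two steel hole plates flush with the rail tops. Origin: middle of the underside; z up. The pump carriage slides along its y, towards -y to run. Hole plates: 6 mm thick, top at z = 32 mm, free space below. It never moves.
- service_hole (a point): Mouth of the service hole in the short fixed hole plate, at mount (0, -10, 32) mm. Through hole 13.5 mm across. The pin starts in it, through the lug. Axes as the mount's.
- running_mid (a point): Middle of the range of the running hole, at mount (0, -110, 32) mm. The plate is bolted through slots: the real 13.5 mm through hole lies up to 12 mm either way of this point along mount y (under 0.5 mm across), seen in the 80 mm long plate, not measured. The plate's top is solid to at least 25 mm either side of the hole. Axes as the mount's.
- carriage (a joint): Travel of the pump carriage from the service position, m: 0 = lug over the service hole, about 0.088 to 0.112 = lug over the running hole, range -0.004 to 0.122. Grows towards mount -y. About 2.4 kg on runners, some 4 N to slide, stays where it is left. It can be slid by the pin standing in its lug.
- lug_hole (a point): Centre of the top of the bored lug at the pump carriage's -y end: block 46 x 50 mm, 22 mm high, its top 55 mm above the sole, its underside 1 mm above the hole plates; vertical through bore 13.5 mm. Moves with the carriage; axes as the mount's. The carriage plate begins 47 mm and the pump 60 mm from the bore on the +y side; the pump rises to 145 mm above the sole.
- pin_handle (a point): Centre of the pin's black T-bar: 44 mm long (pin y), 12 wide (pin x), 16 high (z); starts 84 mm above the sole. Below it a neck 11 mm thick and 15 long, then a collar 26 mm across, 6 high, its underside 29 mm below this point; it rests on the lug when the pin is home. Steel shank 12 mm thick. Pin z = up along the shank. 85 g. Two sprung balls near the nose: 10 to 16 N to pull or push them through a hole plate, 2 N while in the bore.
- pin_nose (a point): Centre of the pin's flat lower end, 78 mm below the T-bar's centre and 49 mm below the collar's underside; 6 mm above the sole when the pin is home. The nose tapers from 9 mm across at the end to 12 mm at 4 mm up, so it leads into a hole some 2.5 mm off centre. The balls sit 16 mm above the nose and stand out about 2 mm. Raised 26 mm or more, the nose clears the hole plates; raised under 45 mm it is still in the lug. Same axes as pin_handle.
- cartridge: Bystander: white pleated filter cartridge standing upright, 68 mm across, 125 high; origin at the centre of its underside.
- jar: Bystander: small white jar of seal grease, 52 mm across, 45 high; origin at the centre of its underside.
- driver: Bystander: screwdriver with black handle lying along its x, about 200 mm long; origin under its middle.
There are look-alikes about, which are no part of the job. Leave any purple or red look-alike of the part that bears pin_handle alone.

How it is judged:
By the outcome, as a careful person would: the job done as asked, in the order asked, and still so for the second after the job is handed in, with the robot touching nothing.
It also fails if it takes over 58 s, if anything falls off the work surface, if the arm or the gripper's body presses on something with over 40 N, if the wrist force passes 120 N, or if a joint passes its speed limit or range.

### The arm

A 6-joint arm with a two-finger parallel gripper is mounted at the origin on the work surface. World frame = base frame: x ahead of the robot, y to its left, z up, the work surface at z = 0. Lengths are in m, angles in rad, forces in N, time in s.
With the tool pointing down it reaches from about 0.225 to 0.875 m from the base axis. Payload 3.4 kg.
Tool frame: the origin (TCP) lies at the very end of the fingers, on their centre line; the grasp point (between the pads) lies 19 mm behind it; z points along the fingers, y is the line along which they close (so a half turn about z gives the same grasp; the last joint's range is limited). The gripper opens to 85 mm and grips with 20 to 120 N. Pads are 22 mm wide; open, the fingers measure 114 mm over their backs; the gripper's body (76 mm by 85 mm) begins 54 mm behind the grasp point. The pads swing forward as they close: fully open they stand 13 mm farther back than shut.
Start: joints at [-1.406, 0.276, 1.505, -0, 1.361, -0.121], TCP at [0.162, -0.552, 0.231] pointing down, gripper open.
Joint ranges: [-2.89, 2.89], [-0.75, 2.08], [0.22, 2.7], [-1.18, 4.32], [0.11, 2.71], [-2.7, 2.7]. Speed limits (rad/s): [2.57, 2.57, 3.14, 3.14, 3.14, 3.14].

### API

Orientations are given as a unit quaternion [w, x, y, z].
In Python, from rig import get_state, optics, sign_off gives the robot as it stands.
- The arm moves only by the tool send_rows, never from a script. Its argument "increments" is a list of rows, each an object with "gripper": the gripper's target within -1 to 1 (shut at 1, half-way at 0, fully open at -1); "linear": the shift along the world's x, y, z in m, a list of three; "delta_rot": the turn, a rotation vector about the world's x, y, z in rad, a list of three. In form: [{"gripper": gripper, "linear": [dx, dy, dz], "delta_rot": [rx, ry, rz]}, ...]. A call has 1 to 8 rows; each row is the pose to reach, as a shift and turn from the pose commanded when the call began; what a row does not reach only later rows make up. A row lasts 1/10 s, in which the tool goes at most 50 mm and 8.59 degrees, less where a joint would pass 70% of its speed; a pose out of reach is approached as far as the arm can. A call with a gripper value outside its range is refused whole. The fingers move at their own pace and stop on an object; "newtons" is the grip in N (left out, the last holds). Time passes only in rows, so rows that repeat a pose let the fingers close. It gives the time, the measured TCP pose, the force, the opening and the grip force at its end, in the units of the state.
- get_state(): the state, without advancing time (a new reading comes with each control period).
- optics.get_image(name): name is "side" or "top" or "wrist"; returns a dict with "pixels" (384x512x3 uint8, blue, green, red), "K" (3x3 intrinsics, pixels), "rvec" (rotation vector, rad) and "tvec" (3), from world to camera coordinates, as OpenCV has them; the wrist camera has in their place "T_tool_cam" (4x4, takes a point from camera to tool coordinates, whose origin is the TCP and whose axes are the flange's). Camera axes: x right, y down, z forward; pixel columns grow to the right and rows downward; lengths in m; the calibration is good to about 2 mm. A picture is of the moment at which its call begins: read the wrist's pose just before it. There is no depth.
- sign_off(): hands the job in; it is judged then, once.
The state is a dict: "clock": time; "qpos": joint angles; "qd": joint speeds; "effort": joint torques, N m; "position": TCP position; "ee_rot": TCP orientation; "contact_force": force on the tool from outside, world axes, zero at the start; "moment": the same for the moment, N m; "width": finger opening in m; "gripper_force": force on a finger pad.
Only numpy, scipy, OpenCV 4.12 (cv2) and the standard library are available. Lean on these libraries where they do the work, as an engineer would, in place of code of your own. Each camera call takes 0.05 s, during which the arm holds its last target. There are 200 camera calls.

## Working session

There is one attempt and no reset: what is moved stays moved. The work goes in short steps, Python scripts to look and compute and a tool call to move; the robot and the scene stay as the last step left them, time stands still between calls to the robot, and variables do not carry over. Pictures are saved under pics/ and viewed, at most 10 in all, crops included, and the job is handed in when it is done.

Besides the shell and the picture viewer there is one more tool, called as name([rows], argument=value, ...), one row to a line, values as JSON. send_rows: Moves the arm, as the interface text tells. Its arguments: {"type":"object","properties":{"increments":{"type":"array"},"newtons":{"type":"number"}},"required":["increments"]}

```bash
mkdir -p pics; cat > h.py <<'E'
import numpy as np, cv2
from rig import get_state, optics, sign_off
from scipy.spatial.transform import Rotation as R
def grab(name):
    s=get_state(); d=optics.get_image(name)
    if name=="wrist":
        q=s["ee_rot"]; T=np.eye(4); T[:3,:3]=R.from_quat([q[1],q[2],q[3],q[0]]).as_matrix(); T[:3,3]=s["position"]
        C=T@np.array(d["T_tool_cam"])
    else:
        Rm=cv2.Rodrigues(np.array(d["rvec"],float))[0]; C=np.eye(4); C[:3,:3]=Rm.T; C[:3,3]=-Rm.T@np.array(d["tvec"],float).ravel()
    return np.array(d["pixels"]),np.array(d["K"],float),C
def ray(K,C,uv):
    v=C[:3,:3]@np.linalg.solve(K,[uv[0],uv[1],1.]); return C[:3,3],v/np.linalg.norm(v)
def onz(K,C,uv,z):
    o,v=ray(K,C,uv); return o+v*(z-o[2])/v[2]
def cross(rays):
    A=sum(np.eye(3)-np.outer(v,v) for o,v in rays); b=sum((np.eye(3)-np.outer(v,v))@o for o,v in rays)
    p=np.linalg.solve(A,b); return p,[np.linalg.norm(np.cross(p-o,v)) for o,v in rays]
def proj(K,C,p):
    c=C[:3,:3].T@(np.array(p)-C[:3,3]); u=K@c; return u[:2]/u[2]
E
python3 - <<'E'
from h import *
for n in("top","side","wrist"):
    im,K,C=grab(n); cv2.imwrite(f"pics/{n}0.png",im); np.savez(f"{n}0.npz",im=im,K=K,C=C); print(n,K[0,0],C.round(3).tolist())
a=cv2.imread("pics/top0.png");b=cv2.imread("pics/side0.png")
cv2.imwrite("pics/a0.png",cv2.resize(a,(800,600)));cv2.imwrite("pics/b0.png",cv2.resize(b,(800,600)))
s=get_state();print(s)
E
```

```text
top 364.64304325609663 [[-0.015, -0.997, 0.074, 0.511], [-1.0, 0.015, 0.009, 0.072], [-0.01, -0.074, -0.997, 0.816], [0.0, 0.0, 0.0, 1.0]]
side 410.8552897600126 [[0.812, -0.461, 0.359, 0.309], [-0.584, -0.649, 0.487, -0.306], [0.008, -0.605, -0.796, 0.689], [0.0, 0.0, 0.0, 1.0]]
wrist 305.5485212262168 [[0.283, -0.925, -0.253, 0.227], [-0.959, -0.274, -0.072, -0.532], [-0.002, 0.264, -0.965, 0.373], [0.0, 0.0, 0.0, 1.0]]
{'clock': 0.15, 'qpos': array([-1.40599588e+00,  2.76446504e-01,  1.50579911e+00, -3.15463640e-05,
        1.36068485e+00, -1.21030540e-01]), 'qd': array([-0.00212626, -0.00290988, -0.00324195,  0.00205945, -0.00134353,
       -0.00061982]), 'effort': array([ 1.17722531e-03, -4.17144656e+01, -2.46032578e+01, -1.99893589e-04,
        7.66613841e-03,  2.57627408e-05]), 'position': array([ 0.16203021, -0.55131427,  0.23065748]), 'ee_rot': array([-6.68410229e-04,  9.89804259e-01,  1.42432722e-01, -3.00582468e-05]), 'contact_force': array([ 0.11136515, -0.92759875,  1.02780045]), 'moment': array([0.0087737 , 0.02757668, 0.02857621]), 'gripper_force': 0.0, 'width': 0.08527127041847592}
```

View pics/a0.png

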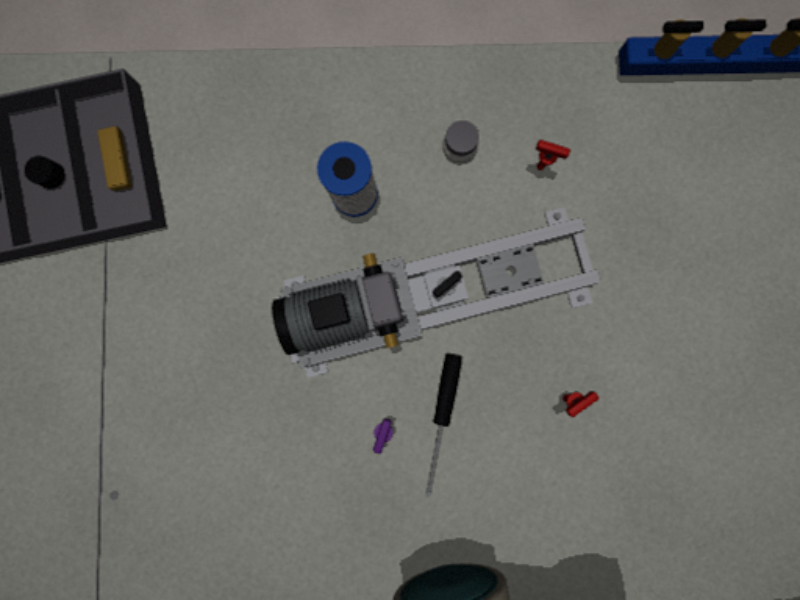

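View pics/b0.png

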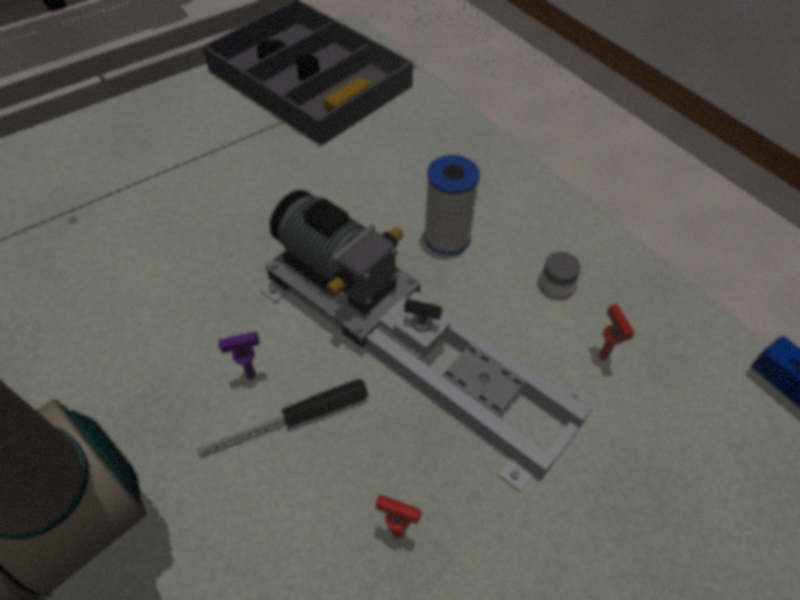

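The black T-bar stands in the lug at top px (446,285), side (423,309), and the running hole is at top (511,270), side (484,378). Look-alikes: two red pins at top (552,152) and (580,402), one purple at (383,436), and black-barred orange pins in the blue rack at (680,28). Only the black one in the carriage lug fits. I'll measure it and confirm in a crop.

```bash
cat > m.py <<'E'
from h import *
def dark(im,roi,t=60,mn=15):
    x0,y0,x1,y1=roi; g=im[y0:y1,x0:x1].max(2)
    m=(g<t).astype(np.uint8); n,l,s,c=cv2.connectedComponentsWithStats(m)
    return [(s[i,4],(c[i]+[x0,y0]).round(2).tolist(),cv2.minAreaRect(np.argwhere(l==i)[:,::-1].astype(np.float32)+[x0,y0])) for i in range(1,n) if s[i,4]>=mn]
E
python3 - <<'E'
from m import *
L={n:np.load(n+"0.npz") for n in("top","side")}
for n,roi in(("top",(272,168,302,200)),("side",(255,186,288,210))):
    print(n,dark(L[n]["im"],roi))
for n,roi in(("top",(318,164,338,183)),("side",(298,232,322,252))):
    x0,y0,x1,y1=roi; print(n); print(L[n]["im"][y0:y1,x0:x1].max(2))
a=cv2.resize(L["top"]["im"][130:230,240:390],None,fx=4,fy=4,interpolation=2);b=cv2.resize(L["side"]["im"][160:310,230:380],(400,400),interpolation=2)
cv2.imwrite("pics/c0.png",np.vstack([a,np.zeros((10,600,3),np.uint8)])); 
cv2.imwrite("pics/c1.png",cv2.resize(L["side"]["im"][160:310,220:390],None,fx=4,fy=4,interpolation=2))
E
```

```text
Traceback (most recent call last):
  File "m.py", line 5, in dark
    return [(s[i,4],(c[i]+[x0,y0]).round(2).tolist(),cv2.minAreaRect(np.argwhere(l==i)[:,::-1].astype(np.float32)+[x0,y0])) for i in range(1,n) if s[i,4]>=mn]
                                                     ~~~~~~~~~~~~~~~^^^^^^^^^^^^^^^^^^^^^^^^^^^^^^^^^^^^^^^^^^^^^^^^^^^^^^
cv2.error: OpenCV(4.12.0) /io/opencv/modules/imgproc/src/convhull.cpp:143: error: (-215:Assertion failed) total >= 0 && (depth == CV_32F || depth == CV_32S) in function 'convexHull'
```

```bash
sed -i 's/astype(np.float32)+\[x0,y0\])/astype(np.float32)+np.float32([x0,y0]))/' m.py
python3 - <<'E'
from m import *
L={n:np.load(n+"0.npz") for n in("top","side")}
for n,roi in(("top",(272,168,302,200)),("side",(255,186,288,210))):
    print(n,dark(L[n]["im"],roi))
for n,roi in(("top",(318,164,338,183)),("side",(298,232,322,252))):
    x0,y0,x1,y1=roi; print(n); print(L[n]["im"][y0:y1,x0:x1].max(2))
a=cv2.resize(L["top"]["im"][130:230,240:390],None,fx=4,fy=4,interpolation=2);b=cv2.resize(L["side"]["im"][180:280,240:330],None,fx=2,fy=2)
cv2.imwrite("pics/c0.png",np.hstack([a,cv2.copyMakeBorder(b,0,200,0,0,0)]))
E
```

```text
top [(np.int32(133), [285.73, 182.01], ((286.0000305175781, 182.0), (6.871645927429199, 21.55198097229004), 51.34019470214844))]
side [(np.int32(258), [270.05, 199.71], ((269.29412841796875, 201.32354736328125), (23.040882110595703, 15.522278785705566), 14.03624439239502))]
top
[[ 45  70 104 111 111 108 108 109 111 110 108 109 109 107 108 106 105 104
  106 105]
 [ 21  41  88 111 110 112 111 111 108 108 109 106 107 106 106 107 107 108
  109 108]
 [105 105 110 113 111 110 108 106 106 107 107 108 109 108 110 110 109 109
  109 107]
 [114 112 110 110 109 107 110 109 110 111 113 110 111 111 109 107 108 108
  107 106]
 [111 109 109 110 110 112 113 112 111 110 110 109 109 110 109 109 106 107
  106 107]
 [112 112 113 115 114 112 110 112 107 108 111 111 109 107 107 107 107 105
  106 108]
 [114 113 114 111 111 112 106  87  72  66  81 102 110 108 107 107 107 106
  107 107]
 [112 111 111 111 111 104  88  73  70  70  63  76 102 108 108 106 107 108
  106 106]
 [110 110 109 109 111  95  71  70  72  73  72  70  92 109 105 107 107 107
  108 107]
 [111 111 110 112 111 106 110 117  98  73  77  66  87 11
[... 2120 characters left out ...]
87  88  89  89  88  88  89  86  86  84  80  80  82  85  86  86  87
   89  88  88  88  90  87]
 [ 75  87  86  88  88  92  88  89  90  87  87  85  86  89  84  85  87  88
   88  84  89  90  88  88]
 [ 80  87  92  89  85  90  88  87  86  90  86  88  86  89  90  88  88  87
   87  85  90  85  88  90]
 [ 89  91  88  89  89  88  87  88  86  90  88  89  89  89  90  90  90  88
   90  87  89  88  89  90]
 [ 86  89  93  91  90  91  90  89  88  90  89  86  87  88  89  87  88  88
   89  87  89  89  88  86]
 [ 88  87  87  89  90  91  86  87  88  82  88  86  88  84  88  89  88  91
   88  84  88  87  87  89]
 [ 89  88  88  89  91  89  94  91  89  88  85  84  88  88  86  90  89  87
   89  88  90  89  87  89]]
```

View pics/c0.png

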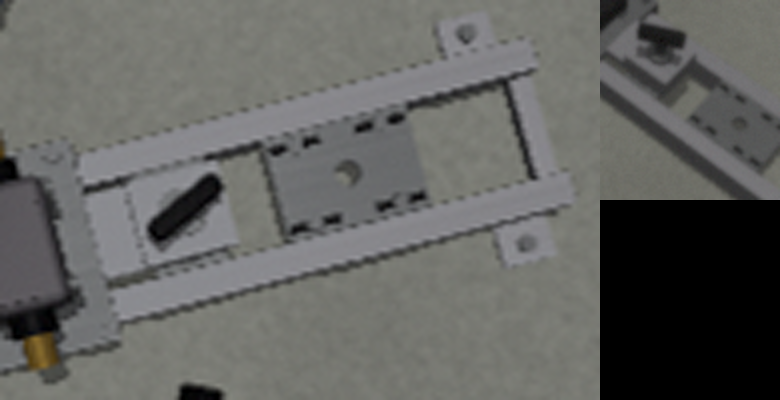

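The crop confirms it: the black T-bar is at raw top (286,182), over its collar on the bright lug, and the running hole is at (326.7,173). Next: two-view triangulation, rail direction and T-bar yaw.

```bash
python3 - <<'E'
from m import *
L={n:np.load(n+"0.npz") for n in("top","side")}
T,S=L["top"],L["side"]
for t in(30,40,50): print(t,[(a,c,r[1],r[2]) for a,c,r in dark(S["im"],(255,186,288,206),t)],[(a,c) for a,c,r in dark(T["im"],(272,168,302,200),t)])
print(S["im"][190:208,256:286].max(2))
h,e=cross([ray(T["K"],T["C"],(326.7,173)),ray(S["K"],S["C"],(309.3,241.5))]);print("hole",h.round(4),e)
print("hole z32",onz(T["K"],T["C"],(326.7,173),.032).round(4),onz(S["K"],S["C"],(309.3,241.5),.032).round(4))
g=cv2.cvtColor(T["im"],cv2.COLOR_BGR2GRAY)
l=cv2.HoughLinesP(cv2.Canny(g,40,100),1,np.pi/720,30,minLineLength=50,maxLineGap=6)
for x in l[:,0]:
    if 255<x[0]<390 and 130<x[1]<230:
        a,b=[onz(T["K"],T["C"],p,.032) for p in(x[:2],x[2:])]; d=b-a; print(x,a[:2].round(3),b[:2].round(3),np.degrees(np.arctan2(d[1],d[0])).round(2))
r=cv2.boxPoints(dark(T["im"],(272,168,302,200))[0][2]);P=np.array([onz(T["K"],T["C"],p,.092) for p in r]);print(P.round(4))
for i in(0,1): d=P[i+1]-P[i];print(np.linalg.norm(d),np.degrees(np.arctan2(d[1],d[0])))
E
```

```text
30 [(np.int32(83), [269.49, 198.59], (20.172332763671875, 7.893521785736084), 15.255118370056152)] [(np.int32(107), [285.86, 181.66])]
40 [(np.int32(170), [270.14, 198.35], (21.791027069091797, 11.105042457580566), 12.094758033752441)] [(np.int32(113), [285.75, 181.73])]
50 [(np.int32(203), [270.06, 198.48], (22.79834747314453, 11.64171028137207), 14.03624439239502)] [(np.int32(123), [285.76, 181.91])]
[[ 90  96  98  84  69  75  89  98 111 112 115 115 114 117 113 111 108 107
  111 118 115 113 112 112 114 115 111 113 111 110]
 [ 94 107 105  85  66  65  74  86  90  97 101 108 109 116 114 114 112 113
  110 110 112 109 113 111 112 112 113 110 113 110]
 [105 113 105  79  48  42  48  55  59  69  73  80  86  92 103 105 109 112
  111 110 109 110 108 109 110 111 109 113 114 111]
 [116 111 101  69  38  32  33  33  33  36  44  47  56  63  77  83  84  94
   94 103 103 103 106 108 105 112 111 114 111 113]
 [115 108  87  60  31  28  27  28  27  31  26  33  33  36  43  44  53  64
   68  76  80  87  93  96 106 109 109 113 113 114]
 [115 108  79  49  25  28  26  31  26  30  26  31  32  28  29  29  34
[... 1529 characters left out ...]
7 107 113 113 113 112 108]]
hole [ 0.6055 -0.0633  0.032 ] [np.float64(4.1985785003293e-05), np.float64(4.198578500329674e-05)]
hole z32 [ 0.6055 -0.0632  0.032 ] [ 0.6056 -0.0633  0.032 ]
[270 212 382 182] [0.523 0.061] [ 0.584 -0.181] -75.88
[269 176 319 164] [0.601 0.061] [ 0.625 -0.047] -77.33
[311 190 371 176] [ 0.569 -0.028] [ 0.597 -0.158] -77.72
[260 176 352 153] [0.601 0.081] [ 0.648 -0.119] -76.79
[269 211 385 179] [0.525 0.063] [ 0.591 -0.188] -75.45
[306 163 373 147] [ 0.628 -0.019] [ 0.661 -0.165] -77.39
[[0.5737 0.0497 0.092 ]
 [0.6002 0.0157 0.092 ]
 [0.5893 0.0074 0.092 ]
 [0.5629 0.0414 0.092 ]]
0.04311893052181226 -52.159092888357726
0.013716655966946703 -142.63079162837266
```

```bash
python3 - <<'E'
from m import *
L={n:np.load(n+"0.npz") for n in("top","side")}
T,S=L["top"],L["side"]
h,e=cross([ray(T["K"],T["C"],(285.8,181.8)),ray(S["K"],S["C"],(270.3,197.8))]);print(h.round(4),e)
hole=np.array([.6055,-.0633,.032])
c=np.array([h[0],h[1]]);print([onz(a["K"],a["C"],p,.084).round(4) for a,p in((T,(285.8,181.8)),(S,(270.3,197.8)))])
d=hole[:2]-c;print(np.linalg.norm(d),np.degrees(np.arctan2(d[1],d[0])))
s=get_state();q=s["ee_rot"];M=R.from_quat([q[1],q[2],q[3],q[0]]).as_matrix();print(M.round(3))
E
```

```text
[0.583  0.0283 0.0826] [np.float64(0.00021683544289698338), np.float64(0.00021683544289671116)]
[array([0.5827, 0.0285, 0.084 ]), array([0.5826, 0.0274, 0.084 ])]
0.0942993841599391 -76.20951857269691
[[ 0.959  0.282 -0.   ]
 [ 0.282 -0.959  0.001]
 [ 0.    -0.001 -1.   ]]
```

Two views agree: pin at (0.583, 0.028), T-bar centre height 0.083, bar direction −52°, and hole at (0.6055, −0.0633, 0.032), about 94 mm along −76.5°. I'll close across the bar at tool y = +37.8°, which is a turn of +1.944 rad. Moving above the pin now.

send_rows([
  {"gripper":-1,"linear":[0.026,0.036,0],"delta_rot":[0,0,0.1215]},
  {"gripper":-1,"linear":[0.0525,0.0725,0],"delta_rot":[0,0,0.243]},
  {"gripper":-1,"linear":[0.079,0.1085,0],"delta_rot":[0,0,0.3645]},
  {"gripper":-1,"linear":[0.105,0.145,0],"delta_rot":[0,0,0.486]},
  {"gripper":-1,"linear":[0.1315,0.181,0],"delta_rot":[0,0,0.6075]},
  {"gripper":-1,"linear":[0.158,0.217,0],"delta_rot":[0,0,0.729]},
  {"gripper":-1,"linear":[0.184,0.2535,0],"delta_rot":[0,0,0.8505]},
  {"gripper":-1,"linear":[0.2105,0.2895,0],"delta_rot":[0,0,0.972]},
])

```text
clock: 0.95
position: [0.3732, -0.2604, 0.2313]
ee_rot: [0.0, 0.807, 0.59, 0.0]
contact_force: [1.2, -0.6, -0.2]
width: 0.0854
gripper_force: 0.0
```

send_rows([
  {"gripper":-1,"linear":[0.026,0.036,0],"delta_rot":[0,0,0.1215]},
  {"gripper":-1,"linear":[0.0525,0.0725,0],"delta_rot":[0,0,0.243]},
  {"gripper":-1,"linear":[0.079,0.1085,0],"delta_rot":[0,0,0.3645]},
  {"gripper":-1,"linear":[0.105,0.145,0],"delta_rot":[0,0,0.486]},
  {"gripper":-1,"linear":[0.1315,0.181,0],"delta_rot":[0,0,0.6075]},
  {"gripper":-1,"linear":[0.158,0.217,0],"delta_rot":[0,0,0.729]},
  {"gripper":-1,"linear":[0.184,0.2535,-0.01],"delta_rot":[0,0,0.8505]},
  {"gripper":-1,"linear":[0.2105,0.2895,-0.03],"delta_rot":[0,0,0.972]},
])

```text
clock: 1.75
position: [0.585, 0.029, 0.2024]
ee_rot: [0.002, 0.438, 0.899, 0.001]
contact_force: [1.2, -1.0, -0.2]
width: 0.0851
gripper_force: 0.0
```

send_rows([
  {"gripper":-1,"linear":[0,0,0],"delta_rot":[0,0,0]},
  {"gripper":-1,"linear":[0,0,0],"delta_rot":[0,0,0]},
])

```text
clock: 1.95
position: [0.5826, 0.028, 0.2]
ee_rot: [-0.001, 0.44, 0.898, -0.001]
contact_force: [-0.8, 0.6, 0.5]
width: 0.0851
gripper_force: 0.0
```

```bash
python3 - <<'E'
from m import *
im,K,C=grab("wrist"); np.savez("w1.npz",im=im,K=K,C=C)
v=cv2.resize(im,(800,600)); 
for p in([.583,.0283,.083],[.6055,-.0633,.032]):
    u=proj(K,C,p);print(u);cv2.circle(v,tuple((u*1.5625).astype(int)),3,(0,255,0),1)
cv2.imwrite("pics/w1.png",v); s=get_state();print(s["clock"],s["position"],s["ee_rot"],s["contact_force"])
E
```

```text
[257.52740713 188.20359624]
[223.03536086 251.68415199]
2.0 [0.58256295 0.02712937 0.2008651 ] [-5.89502925e-04  4.40264042e-01  8.97867947e-01 -6.13220133e-04] [ 0.18757021 -0.3531741   0.16656392]
```

View pics/w1.png

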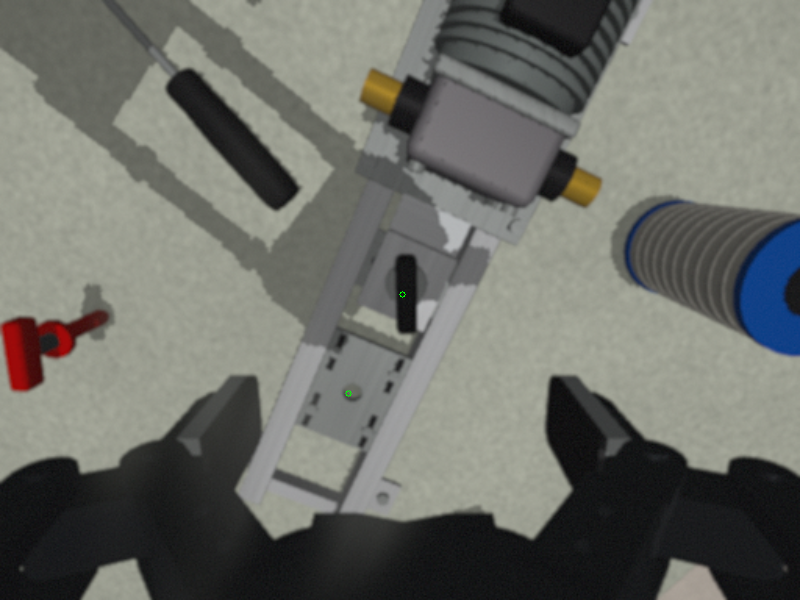

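The wrist view shows the T-bar at (406,293), nearly vertical and midway between the fingers. The predicted marks for bar and hole sit within 2–3 px. Refining from this view.

```bash
python3 - <<'E'
from m import *
L=[np.load(f) for f in("w1.npz","top0.npz","side0.npz")]
w=L[0]
for t in(45,60): 
    b=[x for x in dark(w["im"],(245,155,275,218),t,40)]; print(b)
r=max(b,key=lambda x:x[0])[2]; c=r[0]
p,e=cross([ray(l["K"],l["C"],u) for l,u in zip(L,(c,(285.8,181.8),(270.3,197.8)))]);print(p.round(4),np.round(e,4))
P=np.array([onz(w["K"],w["C"],q,.09) for q in cv2.boxPoints(r)])
for i in(0,1): d=P[i+1]-P[i];print(np.linalg.norm(d),np.degrees(np.arctan2(d[1],d[0])))
print(P.mean(0))
x0,y0,x1,y1=212,238,238,266
print(w["im"][y0:y1,x0:x1].max(2))
print(get_state()["position"])
E
```

```text
[(np.int32(588), [259.63, 187.22], ((259.5, 187.5), (49.0, 13.0), 90.0))]
[(np.int32(635), [259.58, 186.76], ((259.0, 187.5), (49.0, 14.0), 90.0))]
[0.5835 0.0288 0.0815] [0.0006 0.0007 0.0002]
0.011705421317693558 37.92357232578363
0.04320655169738925 -51.680898590669756
[0.58280718 0.03061795 0.09      ]
[[126 127 126 127 129 127 129 130 130 125 128 127 127 127 127 126 127 127
  128 127 129 130 130 129 128 128]
 [128 127 127 126 127 127 129 128 130 127 127 129 126 129 128 125 126 127
  128 127 127 130 129 128 128 128]
 [127 127 128 126 128 128 128 128 128 128 128 128 128 127 127 124 126 129
  126 127 127 130 128 127 127 128]
 [127 128 128 127 130 128 129 128 128 127 128 128 126 126 126 124 126 128
  126 128 127 130 128 125 127 128]
 [127 127 127 127 128 127 127 128 127 128 126 127 126 125 124 127 128 126
  126 127 129 128 126 127 127 129]
 [126 126 126 129 127 130 128 127 127 124 127 127 126 124 125 127 128 127
  127 129 128 128 126 127 127 131]
 [127 127 126 126 129 126 128 128 126 127 125 124 122 123 121 125 128 127
  127 129 127 126 128 126 128 130]
 [127 127 127 126 128 128 127
[... 1595 characters left out ...]
6 123 126]
 [125 127 124 125 125 126 121 122 123 124 123 124 124 125 123 125 124 125
  127 129 129 127 125 125 124 125]
 [126 125 124 125 127 125 123 122 124 122 123 125 125 123 123 125 127 126
  129 127 129 126 123 124 125 125]
 [127 126 125 124 125 124 123 123 124 125 124 123 124 124 125 126 125 127
  129 127 127 124 124 124 125 128]
 [125 124 126 125 124 124 122 124 122 123 123 122 123 123 124 124 126 128
  127 128 124 124 122 121 125 128]
 [125 125 125 125 123 125 125 125 122 124 125 125 124 124 126 125 126 128
  128 125 125 123 123 126 125 122]
 [125 124 125 123 122 123 121 123 124 123 124 124 122 125 125 125 126 127
  127 125 122 121 125 125 122 114]]
[0.58256295 0.02712937 0.2008651 ]
```

send_rows([
  {"gripper":-1,"linear":[0,0.0015,-0.03],"delta_rot":[0,0,0]},
  {"gripper":-1,"linear":[0,0.0015,-0.06],"delta_rot":[0,0,0]},
  {"gripper":-0.5,"linear":[0,0.0015,-0.09],"delta_rot":[0,0,0]},
  {"gripper":0,"linear":[0,0.0015,-0.115],"delta_rot":[0,0,0]},
  {"gripper":0,"linear":[0,0.0015,-0.128],"delta_rot":[0,0,0]},
  {"gripper":0,"linear":[0,0.0015,-0.134],"delta_rot":[0,0,0]},
  {"gripper":0,"linear":[0,0.0015,-0.134],"delta_rot":[0,0,0]},
], newtons=60)

```text
clock: 2.7
position: [0.5831, 0.0281, 0.0676]
ee_rot: [0.0, 0.441, 0.898, 0.0]
contact_force: [0.2, 0.3, 0.2]
width: 0.0427
gripper_force: 0.0
```

send_rows([
  {"gripper":0.4,"linear":[0,0,0],"delta_rot":[0,0,0]},
  {"gripper":0.6,"linear":[0,0,0],"delta_rot":[0,0,0]},
  {"gripper":1,"linear":[0,0,0],"delta_rot":[0,0,0]},
  {"gripper":1,"linear":[0,0,0],"delta_rot":[0,0,0]},
  {"gripper":1,"linear":[0,0,0],"delta_rot":[0,0,0]},
  {"gripper":1,"linear":[0,0,0],"delta_rot":[0,0,0]},
])

```text
clock: 3.3
position: [0.5841, 0.0287, 0.0687]
ee_rot: [0.001, 0.44, 0.898, 0.0]
contact_force: [-0.3, -0.1, 5.6]
width: 0.0106
gripper_force: 59.5
```

send_rows([
  {"gripper":1,"linear":[0,0,0.002],"delta_rot":[0,0,0]},
  {"gripper":1,"linear":[0,0,0.004],"delta_rot":[0,0,0]},
  {"gripper":1,"linear":[0,0,0.007],"delta_rot":[0,0,0]},
  {"gripper":1,"linear":[0,0,0.01],"delta_rot":[0,0,0]},
], newtons=80)

```text
clock: 3.7
position: [0.5833, 0.0287, 0.0772]
ee_rot: [-0.0, 0.44, 0.898, -0.0]
contact_force: [0.7, 0.7, 1.0]
width: 0.0106
gripper_force: 79.5
```

send_rows([
  {"gripper":1,"linear":[0,0,0.004],"delta_rot":[0,0,0]},
  {"gripper":1,"linear":[0,0,0.009],"delta_rot":[0,0,0]},
  {"gripper":1,"linear":[0,0,0.014],"delta_rot":[0,0,0]},
  {"gripper":1,"linear":[0,0,0.019],"delta_rot":[0,0,0]},
  {"gripper":1,"linear":[0,0,0.022],"delta_rot":[0,0,0]},
  {"gripper":1,"linear":[0,0,0.022],"delta_rot":[0,0,0]},
])

```text
clock: 4.3
position: [0.5835, 0.0288, 0.1006]
ee_rot: [0.001, 0.44, 0.898, 0.0]
contact_force: [-0.4, -0.4, 0.7]
width: 0.0105
gripper_force: 79.3
```

```bash
python3 - <<'E'
from m import *
for n in("side","wrist"):
    im,K,C=grab(n); np.savez(n+"2.npz",im=im,K=K,C=C)
    if n=="side": a=im
cv2.imwrite("pics/d.png",np.hstack([cv2.resize(a[150:270,220:340],(400,400),interpolation=2),cv2.resize(im[100:300,150:350],(400,400),interpolation=2)]))
s=get_state();print(s["clock"],s["position"],s["contact_force"],s["moment"],s["width"])
E
```

```text
4.4 [0.58336386 0.02874298 0.09993736] [ 2.04941402 -0.72469485 -0.632434  ] [-0.11193287 -0.25566069 -0.0412651 ] 0.010502047988127351
```

View pics/d.png

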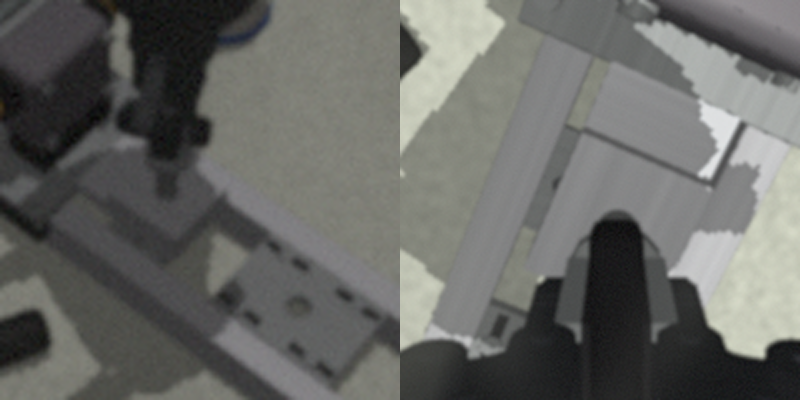

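The pin is held; its collar and bare shank show above the lug at (165,150), about 32 mm up, so the nose is clear of the plate. Sliding along −76.5°, short of the hole first.

send_rows([
  {"gripper":1,"linear":[0.0007,-0.003,0],"delta_rot":[0,0,0]},
  {"gripper":1,"linear":[0.002,-0.008,0],"delta_rot":[0,0,0]},
  {"gripper":1,"linear":[0.0033,-0.0138,0],"delta_rot":[0,0,0]},
  {"gripper":1,"linear":[0.0047,-0.0195,0],"delta_rot":[0,0,0]},
  {"gripper":1,"linear":[0.006,-0.025,0],"delta_rot":[0,0,0]},
  {"gripper":1,"linear":[0.0073,-0.0303,0],"delta_rot":[0,0,0]},
])

```text
clock: 5.0
position: [0.5907, -0.0017, 0.0993]
ee_rot: [0.0, 0.44, 0.898, 0.0]
contact_force: [1.6, 3.7, -0.5]
width: 0.0104
gripper_force: 79.2
```

send_rows([
  {"gripper":1,"linear":[0.0013,-0.0055,0],"delta_rot":[0,0,0]},
  {"gripper":1,"linear":[0.0027,-0.011,0],"delta_rot":[0,0,0]},
  {"gripper":1,"linear":[0.004,-0.0165,0],"delta_rot":[0,0,0]},
  {"gripper":1,"linear":[0.0053,-0.022,0],"delta_rot":[0,0,0]},
  {"gripper":1,"linear":[0.0066,-0.0275,0],"delta_rot":[0,0,0]},
  {"gripper":1,"linear":[0.0072,-0.03,0],"delta_rot":[0,0,0]},
])

```text
clock: 5.6
position: [0.5981, -0.0326, 0.0993]
ee_rot: [0.001, 0.44, 0.898, -0.0]
contact_force: [1.9, 3.6, -1.6]
width: 0.0105
gripper_force: 79.0
```

```bash
python3 - <<'E'
from m import *
F=[]
for n in("top","side","wrist"):
    s=get_state(); F.append(s["contact_force"]); im,K,C=grab(n); np.savez(n+"3.npz",im=im,K=K,C=C)
    u=proj(K,C,[.6055,-.0633,.032]).astype(int); c=im[max(u[1]-50,0):u[1]+50,max(u[0]-50,0):u[0]+50]; cv2.imwrite(f"pics/_{n}.png",c)
cv2.imwrite("pics/e.png",np.hstack([cv2.resize(cv2.imread(f"pics/_{n}.png"),(400,400),interpolation=2) for n in("top","side")]))
print(s["clock"],s["position"],np.mean(F,0))
E
```

```text
5.7 [ 0.5979855  -0.03259064  0.09933147] [ 2.3151179   2.53149892 -1.19183888]
```

View pics/e.png

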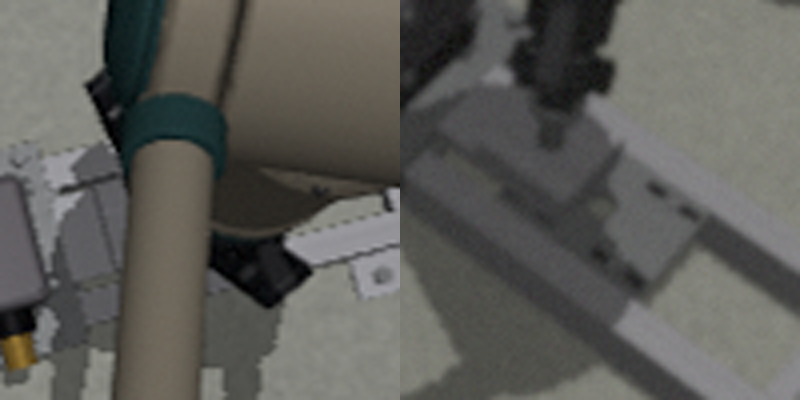

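Carriage is following (~4 N) at 62.6 mm of travel; the hole shows just ahead of the lug at (605,205). Going on to the estimated hole.

send_rows([
  {"gripper":1,"linear":[0.0014,-0.0055,0],"delta_rot":[0,0,0]},
  {"gripper":1,"linear":[0.0029,-0.011,0],"delta_rot":[0,0,0]},
  {"gripper":1,"linear":[0.0043,-0.0165,0],"delta_rot":[0,0,0]},
  {"gripper":1,"linear":[0.0057,-0.022,0],"delta_rot":[0,0,0]},
  {"gripper":1,"linear":[0.007,-0.027,0],"delta_rot":[0,0,0]},
  {"gripper":1,"linear":[0.0082,-0.0315,0],"delta_rot":[0,0,0]},
  {"gripper":1,"linear":[0.0082,-0.0315,0],"delta_rot":[0,0,0]},
])

```text
clock: 6.45
position: [0.606, -0.0643, 0.0993]
ee_rot: [0.0, 0.44, 0.898, -0.001]
contact_force: [1.7, 2.5, -1.8]
width: 0.0106
gripper_force: 79.1
```

send_rows([
  {"gripper":1,"linear":[0,0,-0.002],"delta_rot":[0,0,0]},
  {"gripper":1,"linear":[0,0,-0.004],"delta_rot":[0,0,0]},
  {"gripper":1,"linear":[0,0,-0.0045],"delta_rot":[0,0,0]},
  {"gripper":1,"linear":[0,0,-0.0045],"delta_rot":[0,0,0]},
])

```text
clock: 6.85
position: [0.6057, -0.0635, 0.0946]
ee_rot: [0.0, 0.44, 0.898, -0.0]
contact_force: [2.3, -1.3, -1.1]
width: 0.0103
gripper_force: 79.0
```

send_rows([
  {"gripper":1,"linear":[0,0,-0.0008],"delta_rot":[0,0,0]},
  {"gripper":1,"linear":[0,0,-0.0015],"delta_rot":[0,0,0]},
  {"gripper":1,"linear":[0,0,-0.0015],"delta_rot":[0,0,0]},
])

```text
clock: 7.15
position: [0.6058, -0.0632, 0.0932]
ee_rot: [0.0, 0.44, 0.898, -0.0]
contact_force: [1.5, -0.6, -1.8]
width: 0.0106
gripper_force: 79.1
```

send_rows([
  {"gripper":1,"linear":[0,0,-0.0005],"delta_rot":[0,0,0]},
  {"gripper":1,"linear":[0,0,-0.001],"delta_rot":[0,0,0]},
  {"gripper":1,"linear":[0,0,-0.001],"delta_rot":[0,0,0]},
])

```text
clock: 7.45
position: [0.6058, -0.0631, 0.0923]
ee_rot: [0.0, 0.44, 0.898, -0.0]
contact_force: [2.1, -0.7, -1.3]
width: 0.0101
gripper_force: 79.1
```

send_rows([
  {"gripper":1,"linear":[0,0,-0.0005],"delta_rot":[0,0,0]},
  {"gripper":1,"linear":[0,0,-0.001],"delta_rot":[0,0,0]},
  {"gripper":1,"linear":[0,0,-0.001],"delta_rot":[0,0,0]},
])

```text
clock: 7.75
position: [0.6058, -0.0631, 0.0912]
ee_rot: [0.0, 0.44, 0.898, -0.0]
contact_force: [1.2, -0.1, -1.5]
width: 0.0106
gripper_force: 79.1
```

send_rows([
  {"gripper":1,"linear":[0,0,-0.0005],"delta_rot":[0,0,0]},
  {"gripper":1,"linear":[0,0,-0.001],"delta_rot":[0,0,0]},
  {"gripper":1,"linear":[0,0,-0.001],"delta_rot":[0,0,0]},
])

```text
clock: 8.05
position: [0.6058, -0.063, 0.0903]
ee_rot: [0.0, 0.44, 0.898, 0.0]
contact_force: [2.3, -0.7, -0.3]
width: 0.0105
gripper_force: 79.1
```

The nose is about 3 mm below the plate top with no upward reaction, so it is in the hole. Continuing gently.

send_rows([
  {"gripper":1,"linear":[0,0,-0.001],"delta_rot":[0,0,0]},
  {"gripper":1,"linear":[0,0,-0.002],"delta_rot":[0,0,0]},
  {"gripper":1,"linear":[0,0,-0.0025],"delta_rot":[0,0,0]},
  {"gripper":1,"linear":[0,0,-0.0025],"delta_rot":[0,0,0]},
])

```text
clock: 8.45
position: [0.6058, -0.0631, 0.0877]
ee_rot: [0.0, 0.44, 0.898, 0.0]
contact_force: [1.5, -0.3, -1.4]
width: 0.0102
gripper_force: 79.1
```

send_rows([
  {"gripper":1,"linear":[0,0,-0.001],"delta_rot":[0,0,0]},
  {"gripper":1,"linear":[0,0,-0.002],"delta_rot":[0,0,0]},
  {"gripper":1,"linear":[0,0,-0.003],"delta_rot":[0,0,0]},
  {"gripper":1,"linear":[0,0,-0.004],"delta_rot":[0,0,0]},
  {"gripper":1,"linear":[0,0,-0.005],"delta_rot":[0,0,0]},
  {"gripper":1,"linear":[0,0,-0.005],"delta_rot":[0,0,0]},
])

```text
clock: 9.05
position: [0.6058, -0.063, 0.0827]
ee_rot: [0.0, 0.44, 0.898, 0.0]
contact_force: [2.1, -2.3, -1.9]
width: 0.0102
gripper_force: 79.2
```

Well inside. Now push the balls through the plate in small steps.

send_rows([
  {"gripper":1,"linear":[0,0,-0.001],"delta_rot":[0,0,0]},
  {"gripper":1,"linear":[0,0,-0.002],"delta_rot":[0,0,0]},
  {"gripper":1,"linear":[0,0,-0.003],"delta_rot":[0,0,0]},
  {"gripper":1,"linear":[0,0,-0.004],"delta_rot":[0,0,0]},
  {"gripper":1,"linear":[0,0,-0.004],"delta_rot":[0,0,0]},
])

```text
clock: 9.55
position: [0.6059, -0.063, 0.0787]
ee_rot: [0.0, 0.44, 0.898, 0.0]
contact_force: [2.0, -1.1, -1.5]
width: 0.0102
gripper_force: 79.1
```

send_rows([
  {"gripper":1,"linear":[0,0,-0.001],"delta_rot":[0,0,0]},
  {"gripper":1,"linear":[0,0,-0.002],"delta_rot":[0,0,0]},
  {"gripper":1,"linear":[0,0,-0.003],"delta_rot":[0,0,0]},
  {"gripper":1,"linear":[0,0,-0.004],"delta_rot":[0,0,0]},
  {"gripper":1,"linear":[0,0,-0.004],"delta_rot":[0,0,0]},
])

```text
clock: 10.05
position: [0.6059, -0.063, 0.0747]
ee_rot: [0.0, 0.44, 0.898, 0.0]
contact_force: [2.3, -0.7, 0.2]
width: 0.0103
gripper_force: 79.3
```

send_rows([
  {"gripper":1,"linear":[0,0,-0.001],"delta_rot":[0,0,0]},
  {"gripper":1,"linear":[0,0,-0.002],"delta_rot":[0,0,0]},
  {"gripper":1,"linear":[0,0,-0.003],"delta_rot":[0,0,0]},
  {"gripper":1,"linear":[0,0,-0.004],"delta_rot":[0,0,0]},
  {"gripper":1,"linear":[0,0,-0.004],"delta_rot":[0,0,0]},
])

```text
clock: 10.55
position: [0.6059, -0.063, 0.0704]
ee_rot: [-0.0, 0.44, 0.898, 0.0]
contact_force: [3.9, -1.2, -3.2]
width: 0.0101
gripper_force: 79.0
```

send_rows([
  {"gripper":1,"linear":[0,0,-0.0007],"delta_rot":[0,0,0]},
  {"gripper":1,"linear":[0,0,-0.0015],"delta_rot":[0,0,0]},
  {"gripper":1,"linear":[0,0,-0.0015],"delta_rot":[0,0,0]},
])

```text
clock: 10.85
position: [0.6058, -0.0631, 0.0694]
ee_rot: [0.0, 0.44, 0.898, -0.0]
contact_force: [2.2, -1.0, 0.2]
width: 0.0106
gripper_force: 79.3
```

send_rows([
  {"gripper":1,"linear":[0,0,-0.0005],"delta_rot":[0,0,0]},
  {"gripper":1,"linear":[0,0,-0.001],"delta_rot":[0,0,0]},
  {"gripper":1,"linear":[0,0,-0.001],"delta_rot":[0,0,0]},
])

```text
clock: 11.15
position: [0.6059, -0.0631, 0.0688]
ee_rot: [0.0, 0.44, 0.898, 0.0]
contact_force: [2.0, -1.4, 3.9]
width: 0.0105
gripper_force: 79.7
```

send_rows([
  {"gripper":1,"linear":[0,0,-0.0005],"delta_rot":[0,0,0]},
  {"gripper":1,"linear":[0,0,-0.001],"delta_rot":[0,0,0]},
  {"gripper":1,"linear":[0,0,-0.001],"delta_rot":[0,0,0]},
])

```text
clock: 11.45
position: [0.6059, -0.0631, 0.0688]
ee_rot: [0.001, 0.44, 0.898, 0.0]
contact_force: [-0.3, -1.6, 8.6]
width: 0.0102
gripper_force: 80.6
```

send_rows([
  {"gripper":1,"linear":[0,0,-0.0005],"delta_rot":[0,0,0]},
  {"gripper":1,"linear":[0,0,-0.001],"delta_rot":[0,0,0]},
  {"gripper":1,"linear":[0,0,-0.001],"delta_rot":[0,0,0]},
])

```text
clock: 11.75
position: [0.6059, -0.0632, 0.0687]
ee_rot: [0.001, 0.44, 0.898, 0.0]
contact_force: [-1.5, -0.0, 14.8]
width: 0.0106
gripper_force: 81.4
```

Hard stop at z = 0.0687, the same TCP height as at home in the service hole. Relieving the press, letting go and withdrawing.

send_rows([
  {"gripper":1,"linear":[0,0,0.001],"delta_rot":[0,0,0]},
  {"gripper":1,"linear":[0,0,0.002],"delta_rot":[0,0,0]},
  {"gripper":0.5,"linear":[0,0,0.002],"delta_rot":[0,0,0]},
  {"gripper":0,"linear":[0,0,0.002],"delta_rot":[0,0,0]},
  {"gripper":0,"linear":[0,0,0.002],"delta_rot":[0,0,0]},
  {"gripper":0,"linear":[0,0,0.002],"delta_rot":[0,0,0]},
])

```text
clock: 12.35
position: [0.6049, -0.0627, 0.0676]
ee_rot: [-0.001, 0.44, 0.898, -0.0]
contact_force: [-0.6, -0.1, -0.2]
width: 0.0424
gripper_force: 0.0
```

send_rows([
  {"gripper":0,"linear":[0,0,0.015],"delta_rot":[0,0,0]},
  {"gripper":0,"linear":[0,0,0.04],"delta_rot":[0,0,0]},
  {"gripper":-0.5,"linear":[0,0,0.08],"delta_rot":[0,0,0]},
  {"gripper":-1,"linear":[0,0,0.12],"delta_rot":[0,0,0]},
  {"gripper":-1,"linear":[0,0,0.135],"delta_rot":[0,0,0]},
  {"gripper":-1,"linear":[0,0,0.135],"delta_rot":[0,0,0]},
])

```text
clock: 12.95
position: [0.6073, -0.0633, 0.2063]
ee_rot: [0.003, 0.44, 0.898, 0.001]
contact_force: [0.5, 0.4, -1.5]
width: 0.0857
gripper_force: 0.0
```

```bash
python3 - <<'E'
from m import *
im,K,C=grab("wrist"); s,Ks,Cs=grab("side")
np.savez("w5.npz",im=im,K=K,C=C);np.savez("s5.npz",im=s,K=Ks,C=Cs)
u=proj(Ks,Cs,[.606,-.063,.07]).astype(int);print("side crop origin",u-50)
v=cv2.resize(s[u[1]-50:u[1]+50,u[0]-50:u[0]+50],(400,400),interpolation=2)
cv2.imwrite("pics/f.png",np.hstack([v,cv2.resize(im[100:300,150:350],(400,400),interpolation=2)]))
print(get_state()["position"],get_state()["contact_force"],get_state()["clock"])
E
```

```text
side crop origin [261 180]
[ 0.60512171 -0.06282705  0.20250339] [-0.12938588  1.42757422 -1.0281502 ] 13.05
```

View pics/f.png

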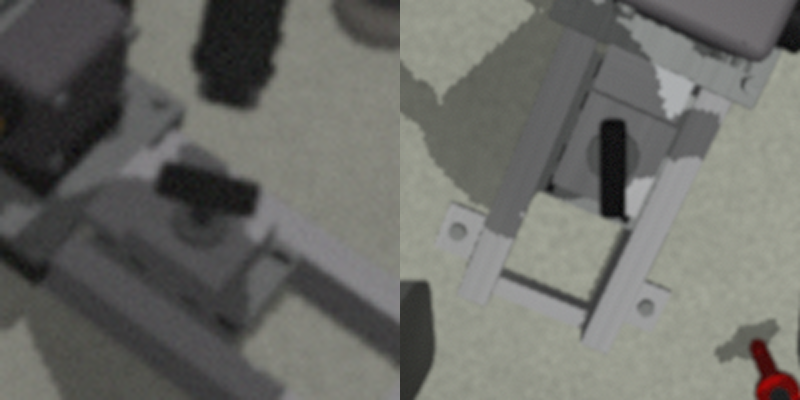

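The T-bar stands at crop (208,190) with its collar on the lug at (198,228), the lug over the plate, and nothing touching it. Checking its height against the starting value.

```bash
python3 - <<'E'
from m import *
w,s=np.load("w5.npz"),np.load("s5.npz")
b=max(dark(w["im"],(240,150,280,215),60,40),key=lambda x:x[0]);c=b[2][0]
d=dark(s["im"],(295,215,330,234),50,40);print(b[:2],[(x[0],x[1]) for x in d])
for uv in((313,227.5),max(d,key=lambda x:x[0])[1]):
    print(cross([ray(w["K"],w["C"],c),ray(s["K"],s["C"],uv)]))
for z in(.083,.093): print(z,proj(s["K"],s["C"],[.6057,-.063,z]))
E
```

```text
(np.int32(635), [256.17, 183.47]) [(np.int32(220), [312.06, 227.51])]
(array([ 0.607251  , -0.06346731,  0.07951439]), [np.float64(0.00014528963893727816), np.float64(0.00014528963893729416)])
(array([ 0.60649479, -0.06298569,  0.07987593]), [np.float64(0.0009356976373838245), np.float64(0.000935697637383749)])
0.083 [312.45285338 226.68469525]
0.093 [313.1240812  223.61001339]
```

```bash
python3 -c "
from rig import sign_off; print(sign_off())"
```

```text
the job is handed in; nothing more can be done
None
```

I handed the job in at about 13 s on the clock. The pump carriage is at its running position, and the pin is down in the running hole with its collar on the lug. The gripper is open and clear. I saw no force spike as the balls passed the plate. I judged the pin seated because the tool stopped firmly at the same height as it had in the service hole, and the cameras agreed to within a few millimetres.

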